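# Sweep the bench switches off

## Robot

A 6-joint arm with a two-finger parallel gripper is mounted at the origin on a cart in front of the work surface, level with it; the furniture and walls round the work are solid. World frame = base frame: x ahead of the robot, y to its left, z up, the work surface at z = 0. Lengths are in mm, angles in rad, forces in N, time in s.
With the tool pointing down it reaches from about 275 to 850 mm from the base axis. Payload 19 kg.
Tool frame: the origin (TCP) lies midway between the tips of the shut fingers; the grasp point (between the pads) lies 19 mm behind it; z points along the fingers, y is the line along which they close (so a half turn about z gives the same grasp; the last joint's range is limited). The gripper opens to 85 mm and grips with 20 to 120 N. Pads are 22 mm wide; open, the fingers measure 114 mm over their backs; the gripper's body (76 mm by 85 mm) begins 54 mm behind the grasp point. The pads swing forward as they close: fully open they stand 13 mm farther back than shut.
Start: joints at [-0.134, 0.15, 1.437, -0, 1.554, -0.134], TCP at [574.97, -0.016, 231.267] pointing down, gripper open.
Joint ranges: [-2.8, 2.8], [-0.68, 2.1], [0.12, 2.68], [-1.39, 4.53], [0.16, 2.79], [-2.81, 2.81]. Speed limits (rad/s): [1.89, 1.89, 2.22, 3.01, 3.01, 3.01].

## Interface

Orientations are given as a rotation vector (axis times angle).
In Python, from plant import bot, effector, imaging, job, models gives the robot as it stands. Calls block until the motion is done:
- bot.movep(position, orientation): joint-space move of the TCP to a pose.
- bot.move_linear(position, rotation=None, velocity=150, force_limit=None): straight line of the TCP; rotation=None keeps the orientation; velocity is the mean speed in mm/s. With force_limit (N) it stops when the force on the tool has changed by that much, and returns True; else False.
- bot.set_joints(angles): joint-space move.
- effector.open_jaws() and effector.grab(newtons=None): open the fingers fully, or close them until they stop; newtons is the grip in N (None keeps the last).
- bot.pause(seconds).
- bot.inverse_kinematics(position, orientation): joint angles nearest the present ones, or None.
- bot.observe(): the state.
- imaging.snapshot(name): name is "scene" or "side" or "wrist"; returns a dict with "frame" (420x560x3 uint8, blue, green, red), "range_z" (420x560 float32, mm along the optical axis (not along the pixel's ray), 0 where there is no reading), "fx", "fy", "cx", "cy" (pixels), "rvec" (rotation vector, rad) and "tvec" (3), from world to camera coordinates, as OpenCV has them. Camera axes: x right, y down, z forward; pixel columns grow to the right and rows downward; lengths in mm; the calibration is good to about 2 mm. The wrist camera is an equidistant fisheye: a pixel r from the principal point sees the ray r / f radians off the axis. A picture is of the moment at which its call begins.
A pose or a line that the arm cannot do raises bot.IKError and nothing moves.
- job.hand_in(): hands the job in; it is judged then, once.
Trained networks look in a picture, given as the dict that the camera call returned (one of the last four; its "shot" number tells which), for a name from the list of things; names that differ only in an ending like _2 or _b are one class to them, and where a whole thing is asked for, a point or a joint stands for the part that bears it (a point fixed in the world has none). Each returns a list of dicts, best first, with "conf" (0 to 1); they miss things now and then, are a little off and sometimes report something else, mostly with a low value. They report only what shows in the picture. A call takes as long as a camera call.
- models.silhouettes(picture, target): "mask" (420x560 bool, what is visible of it).
- models.place_of(picture, target): "position" ([x, y, z] in mm, in world coordinates, good to about 4 mm: a listed point, or the origin of a listed thing).
The state is a dict: "time_s": time; "q": joint angles; "joint_velocities": joint speeds; "joint_efforts": joint torques, N m; "eef_pos": TCP position; "tcp_rot": TCP orientation; "contact_force": force on the tool from outside, world axes, zero at the start; "wrist_torque": the same for the moment, N m; "finger_gap": opening from 0.0 (shut) to 1.0 (fully open); "gripper_force": force on a finger pad.
Only numpy, scipy, OpenCV 4.12 (cv2) and the standard library are available. Lean on these libraries where they do the work, as an engineer would, in place of code of your own. Each camera call takes 0.05 s, during which the arm holds its last target. There are 200 camera calls.

## Task

Close up for the day: switch off all four red toggles on the bench's switch bank in one drag of the finger along the row, starting at the first toggle, the one farthest from the green one, and without lifting the finger away from the row until the last red one is off. Leave the green toggle beyond the yellow line on (it feeds the battery charger), and do not disturb the things lying round the bank.

Things in the scene. Friction and masses are not known exactly. Their poses are not given: they have to be found in the camera images.
- bank: Grey switch bank fixed on the bench, 390 x 82 x 40 mm high. Origin: at bench height under the middle of the row of four red toggles. x: along the row, the way the toggles throw from on to off; z up. Pivots of red1 to red4 at x = -97.5, -32.5, 32.5, 97.5 mm, green at 197.5, y = 0, z = 40; housing from x = -140 to 250. A yellow line at x = 160 parts green from red.
- red1 (a joint): Hinge of the red T-handled toggle (first of the red row along the bank's x), rad. 0 = on: leans 0.30 rad back to the bank's -x, its top 91 mm above the bench. Grows as it tips to +x; 1.65 = off: folded over, top 58 mm above the bench. Heavy handle: pushed past about 0.55 (well beyond upright, 0.30) it drops to off by itself; short of that it stays or leans back. About 1 N at the crossbar.
- red1_tip (a point): Centre of the red crossbar of that toggle, a round bar 16 mm thick and 30 mm long across the bank, 45 mm from the pivot; moves with the toggle.
- red2 (a joint): Hinge of the red T-handled toggle (second of the red row along the bank's x), rad. 0 = on: leans 0.30 rad back to the bank's -x, its top 91 mm above the bench. Grows as it tips to +x; 1.65 = off: folded over, top 58 mm above the bench. Heavy handle: pushed past about 0.55 (well beyond upright, 0.30) it drops to off by itself; short of that it stays or leans back. About 1 N at the crossbar.
- red2_tip (a point): Centre of the red crossbar of that toggle, a round bar 16 mm thick and 30 mm long across the bank, 45 mm from the pivot; moves with the toggle.
- red3 (a joint): Hinge of the red T-handled toggle (third of the red row along the bank's x), rad. 0 = on: leans 0.30 rad back to the bank's -x, its top 91 mm above the bench. Grows as it tips to +x; 1.65 = off: folded over, top 58 mm above the bench. Heavy handle: pushed past about 0.55 (well beyond upright, 0.30) it drops to off by itself; short of that it stays or leans back. About 1 N at the crossbar.
- red3_tip (a point): Centre of the red crossbar of that toggle, a round bar 16 mm thick and 30 mm long across the bank, 45 mm from the pivot; moves with the toggle.
- red4 (a joint): Hinge of the red T-handled toggle (last of the red row along the bank's x), rad. 0 = on: leans 0.30 rad back to the bank's -x, its top 91 mm above the bench. Grows as it tips to +x; 1.65 = off: folded over, top 58 mm above the bench. Heavy handle: pushed past about 0.55 (well beyond upright, 0.30) it drops to off by itself; short of that it stays or leans back. About 1 N at the crossbar.
- red4_tip (a point): Centre of the red crossbar of that toggle, a round bar 16 mm thick and 30 mm long across the bank, 45 mm from the pivot; moves with the toggle.
- green (a joint): Hinge of the green T-handled toggle (the toggle beyond the yellow line, to stay on), rad. 0 = on: leans 0.30 rad back to the bank's -x, its top 91 mm above the bench. Grows as it tips to +x; 1.65 = off: folded over, top 58 mm above the bench. Heavy handle: pushed past about 0.55 (well beyond upright, 0.30) it drops to off by itself; short of that it stays or leans back. About 1 N at the crossbar.
- green_tip (a point): Centre of the green crossbar of that toggle, a round bar 16 mm thick and 30 mm long across the bank, 45 mm from the pivot; moves with the toggle.
- bolt_jar_c (a point): Glass jar of bolts with a tin lid, 63 mm across, 79 mm high; centre, 39 mm above its foot. Loose bystander.
- battery_c (a point): Black slide-on battery pack, 113 x 68 x 56 mm; centre, 28 mm above its foot. Loose bystander.
- tape_measure_c (a point): Yellow tape measure, 37 x 72 x 64 mm; centre, 32 mm above its foot. Loose bystander.

How it is judged:
By the outcome, as a careful person would: the job done as asked, in the order asked, and still so for the second after the job is handed in, with the robot touching nothing.
It also fails if it takes over 32 s, if anything falls off the work surface, if the arm or the gripper's body presses on something with over 40 N, if the wrist force passes 120 N, or if a joint passes its speed limit or range.

## Working session

There is one attempt and no reset: what is moved stays moved. The work goes in short steps, each a Python script; the robot and the scene stay as the last script left them, time stands still between calls to the robot, and variables do not carry over. Pictures are saved under pics/ and viewed, at most 10 in all, crops included, and the job is handed in when it is done.

```bash
ls; mkdir -p pics; python3 - <<'E'
from plant import bot, effector, imaging, job, models
import cv2, numpy as np
a=imaging.snapshot("scene"); b=imaging.snapshot("side")
cv2.imwrite("pics/scene1.png",a["frame"]); cv2.imwrite("pics/side1.png",b["frame"])
for n in ["bank","red1_tip","red2_tip","red3_tip","red4_tip","green_tip","bolt_jar_c","battery_c","tape_measure_c"]:
    for p in (a,b):
        print(n,[(np.round(d["position"]),round(d["conf"],2)) for d in models.place_of(p,n)][:5])
print(bot.observe()["time_s"])
E
```

```text
pics
bank [(array([615., -62.,   3.]), 0.68)]
bank [(array([625., -63.,  -2.]), 0.79)]
red1_tip [(array([723., -29.,  84.]), 0.46)]
red1_tip [(array([721., -30.,  82.]), 0.69)]
red2_tip [(array([661., -51.,  84.]), 0.73)]
red2_tip [(array([661., -50.,  89.]), 0.52)]
red3_tip [(array([601., -70.,  81.]), 0.72), (array([618., -63.,   0.]), 0.28)]
red3_tip [(array([600., -71.,  84.]), 0.69), (array([ 559., -224.,   30.]), 0.67)]
red4_tip [(array([538., -91.,  82.]), 0.75)]
red4_tip [(array([537., -91.,  88.]), 0.78), (array([ 710., -160.,   39.]), 0.45), (array([555.,  21.,  31.]), 0.23)]
green_tip [(array([ 443., -121.,   79.]), 0.69)]
green_tip [(array([ 444., -123.,   83.]), 0.57)]
bolt_jar_c [(array([ 709., -159.,   42.]), 0.87)]
bolt_jar_c [(array([ 708., -160.,   41.]), 0.74)]
battery_c []
battery_c [(array([ 561., -223.,   32.]), 0.85)]
tape_measure_c [(array([556.,  20.,  31.]), 0.92)]
tape_measure_c [(array([554.,  21.,  30.]), 0.88), (array([ 443., -124.,   81.]), 0.41)]
1.0
```

View pics/scene1.png

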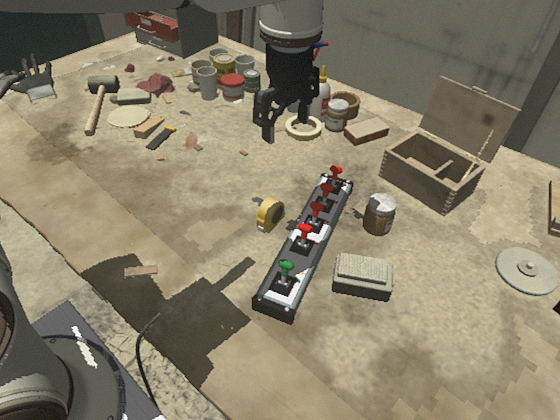

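View pics/side1.png

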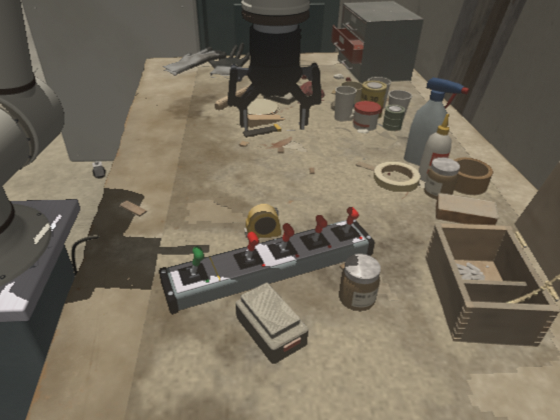

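The scene image shows the red toggles running from (336,172) at the far end to (305,232), with green at (286,268). The tape measure (270,213), jar (380,212) and battery (363,275) all stand clear of the row. The network positions match the given spacing and a tip height of about 83 mm.

```bash
cat > h.py <<'E'
from plant import bot, effector, imaging, job, models
import cv2, numpy as np
from scipy.spatial.transform import Rotation as R
d=np.array([-.949,-.315,0]); d/=np.linalg.norm(d); O=np.array([617.8,-64.5,0])
def P(x,z): return O+d*x+[0,0,z]
z=np.array([0,0,-1.]); rots=[]
for s in (1,-1):
    X=s*d; rots.append(R.from_matrix(np.c_[X,np.cross(z,X),z]).as_rotvec())
E
python3 - <<'E'
from h import *
c=[(bot.inverse_kinematics(P(-152,150),r),r) for r in rots]
print(c)
q0=np.array(bot.observe()["q"])
q,r=min([k for k in c if k[0] is not None],key=lambda k:np.abs(np.array(k[0])-q0).max())
print(r, [bot.inverse_kinematics(P(x,66),r) is not None for x in (-152,0,105)])
np.save("r.npy",r)
effector.grab(20)
bot.movep(P(-152,150),r); bot.move_linear(P(-152,66),velocity=80)
s=bot.observe(); print(s["time_s"],s["eef_pos"],s["contact_force"],s["finger_gap"])
a=imaging.snapshot("side"); cv2.imwrite("pics/side2.png",cv2.resize(a["frame"][150:330,150:430],None,fx=2.5,fy=2.5))
E
```

```text
[(array([-1.22727072e-01,  5.79411729e-01,  1.02594233e+00, -4.44089210e-16,
        1.53623859e+00, -2.01400893e+00]), array([ 0.50126582, -3.10134438, -0.        ])), (array([-1.22727072e-01,  5.79411729e-01,  1.02594233e+00, -4.44089210e-16,
        1.53623859e+00,  1.12758372e+00]), array([3.10134438, 0.50126582, 0.        ]))]
[3.10134438 0.50126582 0.        ] [True, True, True]
4.1667 [762.38320938 -16.62203413  66.73732642] [-0.5900427  -0.39816957  0.25933894] 0.0015175879814314894
```

View pics/side2.png

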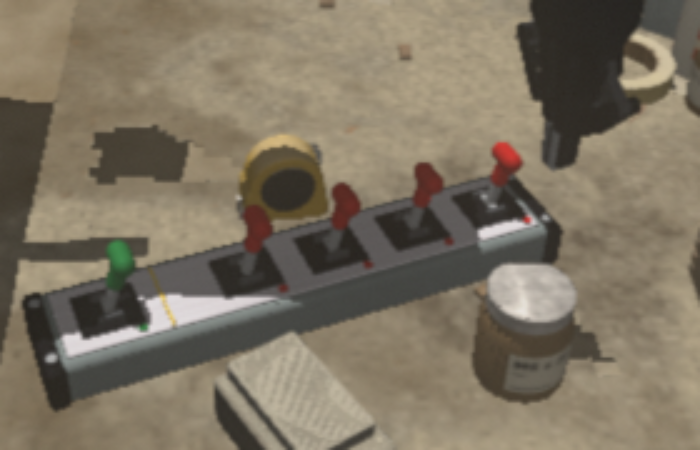

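The finger (crop 560,155) stands behind red1 (507,160), in line with the row and clear of the toggles. All five toggles are on, so I'm starting the drag.

```bash
python3 - <<'E'
from h import *
print(bot.move_linear(P(103,66),velocity=50,force_limit=20))
s=bot.observe(); print(s["time_s"],s["eef_pos"],(s["eef_pos"]-O)@d,s["contact_force"])
bot.pause(0.4)
a=imaging.snapshot("side"); cv2.imwrite("pics/side3.png",cv2.resize(a["frame"][150:330,150:430],None,fx=2.5,fy=2.5))
for n in ["red1_tip","red2_tip","red3_tip","red4_tip","green_tip"]:
    print(n,[(np.round([(k["position"]-O)@d,k["position"][2]]),round(k["conf"],2)) for k in models.place_of(a,n)][:3])
E
```

```text
False
9.4667 [520.08816777 -96.93878921  66.01172864] 102.95570492611051 [ 1.24303199 -0.0121513   0.23331981]
red1_tip [(array([-55.,  49.]), 0.51)]
red2_tip [(array([ 9., 50.]), 0.57)]
red3_tip [(array([73., 49.]), 0.66), (array([185.,  83.]), 0.15)]
red4_tip [(array([140.,  55.]), 0.68)]
green_tip [(array([181.,  82.]), 0.71)]
```

View pics/side3.png

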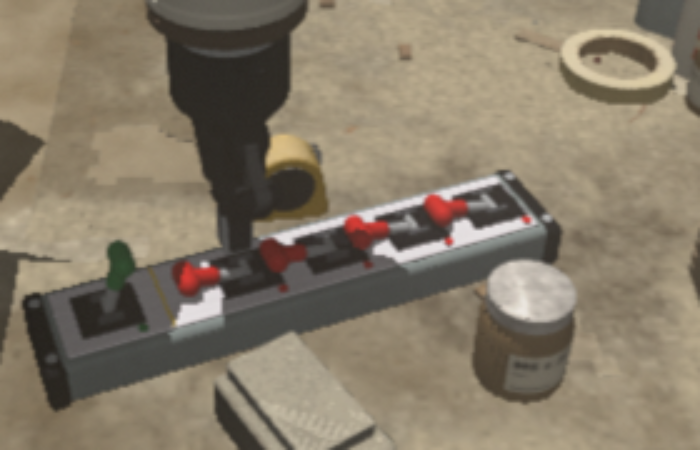

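All four reds are folded over (crop 187,275 / 280,255 / 365,232 / 440,207) and green (120,262) is upright. I'll let it settle, then check red4 again before and after lifting.

```bash
python3 - <<'E'
from h import *
def chk():
    a=imaging.snapshot("side")
    for n in ["red4_tip","green_tip","bolt_jar_c","battery_c","tape_measure_c"]:
        print(n,[(np.round(k["position"]),np.round((k["position"]-O)@d),round(k["conf"],2)) for k in models.place_of(a,n)][:1])
    return a
chk()
bot.move_linear(P(103,200),velocity=120)
a=chk(); print(bot.observe()["time_s"])
cv2.imwrite("pics/side4.png",cv2.resize(a["frame"][150:360,150:430],None,fx=2.5,fy=2.5))
E
```

```text
red4_tip [(array([ 481., -107.,   50.]), np.float64(143.0), 0.63)]
green_tip [(array([ 446., -122.,   83.]), np.float64(182.0), 0.74)]
bolt_jar_c [(array([ 711., -160.,   43.]), np.float64(-58.0), 0.83)]
battery_c [(array([ 561., -223.,   31.]), np.float64(104.0), 0.6)]
tape_measure_c [(array([558.,  21.,  31.]), np.float64(30.0), 0.9)]
red4_tip [(array([ 482., -108.,   52.]), np.float64(143.0), 0.62)]
green_tip [(array([ 444., -124.,   81.]), np.float64(184.0), 0.77)]
bolt_jar_c [(array([ 709., -160.,   40.]), np.float64(-57.0), 0.83)]
battery_c [(array([ 559., -221.,   31.]), np.float64(105.0), 0.76)]
tape_measure_c [(array([554.,  19.,  33.]), np.float64(34.0), 0.79)]
12.0333
```

View pics/side4.png

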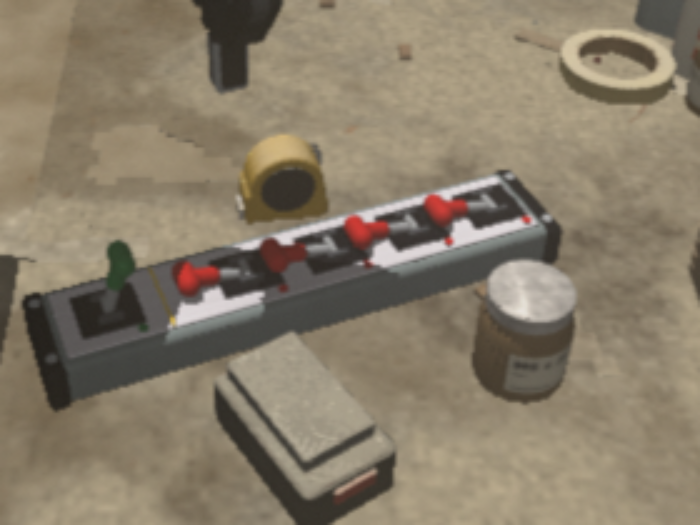

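All four reds are off, with red4 at (187,277). Green (120,262) is on, the jar, battery and tape measure haven't moved, and the gripper is clear.

```bash
python3 -c "
from plant import job
print(job.hand_in())"
```

```text
the job is handed in; nothing more can be done
None
```

I switched off all four red toggles in one drag starting at red1, left green on and the things round the bank undisturbed, and handed the job in at about 12 s.

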